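# Unload the autoclave rack into the stock rack in reverse order

### The job

Move the four instrument cassettes from the steel autoclave rack to the pale green stock rack, one to a slot, with the order of the row reversed: the one that stood at the left end goes to the right end of the stock rack, the second from the left goes second from the right, and so on. The fixed coloured clips beside the autoclave rack show where each cassette stood. Keep every cassette upright all the time, set it down gently without dropping it, and leave each one standing fully down in its slot, released.

Things in the scene. Friction and masses are not known exactly. Their poses are not given: they have to be found in the camera images.
- autoclave_rack: Autoclave rack: dark steel tray, bright fins, 136 x 276 mm, fixed, left or right of the stock rack; holds the row at the start. Origin: centre of underside, on the counter. y runs along the row (within 0.2 rad of world y), x across it. Slots at x = 0, y = -108, -36, 36, 108 mm, floor 6 mm up. Fins (tops 20 mm up) leave 40 mm in y for a cassette; end lips (tops 18 mm up) leave 130 mm in x.
- stock_rack: Stock rack: pale green plastic, fixed, empty at the start; a white strip on the floor of each slot; same sizes, origin, axes and slots as the autoclave rack (x = 0, y = -108, -36, 36, 108 mm; slot floor 6 mm and fin tops 20 mm above the counter; 40 mm clear between fins in y, 130 mm between lips in x).
- red_centre (a point): red cassette: loose, steel with red top edge and ends, standing on its long edge, 100 mm long (x), 24 mm thick (y), 70 mm high (z up), about 0.16 kg. Point: its centre, 35 mm above its underside, 41 mm above the counter when in a slot. Its length lies across the row, either end first. Grip its thickness from above, in its upper half; the next one is 48 mm away, face to face.
- clip_red: red marker clip: red block 22 x 30 x 18 mm high, fixed, just beyond the far edge of the autoclave rack (85 mm from the row's centre line along the rack's +x), level with the slot where the red cassette stands at the start. It stays there. Origin: centre of its underside.
- yellow_centre (a point): yellow cassette: loose, steel with yellow top edge and ends, standing on its long edge, 100 mm long (x), 24 mm thick (y), 70 mm high (z up), about 0.16 kg. Point: its centre, 35 mm above its underside, 41 mm above the counter when in a slot. Its length lies across the row, either end first. Grip its thickness from above, in its upper half; the next one is 48 mm away, face to face.
- clip_yellow: yellow marker clip: yellow block 22 x 30 x 18 mm high, fixed, just beyond the far edge of the autoclave rack (85 mm from the row's centre line along the rack's +x), level with the slot where the yellow cassette stands at the start. It stays there. Origin: centre of its underside.
- blue_centre (a point): blue cassette: loose, steel with blue top edge and ends, standing on its long edge, 100 mm long (x), 24 mm thick (y), 70 mm high (z up), about 0.16 kg. Point: its centre, 35 mm above its underside, 41 mm above the counter when in a slot. Its length lies across the row, either end first. Grip its thickness from above, in its upper half; the next one is 48 mm away, face to face.
- clip_blue: blue marker clip: blue block 22 x 30 x 18 mm high, fixed, just beyond the far edge of the autoclave rack (85 mm from the row's centre line along the rack's +x), level with the slot where the blue cassette stands at the start. It stays there. Origin: centre of its underside.
- black_centre (a point): black cassette: loose, steel with black top edge and ends, standing on its long edge, 100 mm long (x), 24 mm thick (y), 70 mm high (z up), about 0.16 kg. Point: its centre, 35 mm above its underside, 41 mm above the counter when in a slot. Its length lies across the row, either end first. Grip its thickness from above, in its upper half; the next one is 48 mm away, face to face.
- clip_black: black marker clip: black block 22 x 30 x 18 mm high, fixed, just beyond the far edge of the autoclave rack (85 mm from the row's centre line along the rack's +x), level with the slot where the black cassette stands at the start. It stays there. Origin: centre of its underside.

How it is judged (in metres and radians):
At the end, for the whole second after the job is handed in: Each cassette is in the stock rack's mirror slot of the one it came from (y negated, as its clip shows): within 10 mm along and 16 mm across the row, centre 41 mm up within 4 mm, tilt under 0.1 rad, length across the row within 0.25 rad, at rest (((y of clip_red in the frame of autoclave_rack between -0.128 and -0.088 m and y of red_centre in the frame of stock_rack between 0.098 and 0.118 m) or (y of clip_red in the frame of autoclave_rack between -0.056 and -0.016 m and y of red_centre in the frame of stock_rack between 0.026 and 0.046 m) or (y of clip_red in the frame of autoclave_rack between 0.016 and 0.056 m and y of red_centre in the frame of stock_rack between -0.046 and -0.026 m) or (y of clip_red in the frame of autoclave_rack between 0.088 and 0.128 m and y of red_centre in the frame of stock_rack between -0.118 and -0.098 m)) and x of red_centre in the frame of stock_rack between -0.016 and 0.016 m and z of red_centre in the frame of stock_rack between 0.037 and 0.045 m and angle between each of red_centre, yellow_centre, blue_centre, black_centre's own z axis and vertical below 0.1 rad and angle between the x axis of each of red_centre, yellow_centre, blue_centre, black_centre and the x axis of stock_rack, either way round below 0.25 rad and linear speed of each of cassette_red, cassette_yellow, cassette_blue, cassette_black below 0.02 m/s and ((y of clip_yellow in the frame of autoclave_rack between -0.128 and -0.088 m and y of yellow_centre in the frame of stock_rack between 0.098 and 0.118 m) or (y of clip_yellow in the frame of autoclave_rack between -0.056 and -0.016 m and y of yellow_centre in the frame of stock_rack between 0.026 and 0.046 m) or (y of clip_yellow in the frame of autoclave_rack between 0.016 and 0.056 m and y of yellow_centre in the frame of stock_rack between -0.046 and -0.026 m) or (y of clip_yellow in the frame of autoclave_rack between 0.088 and 0.128 m and y of yellow_centre in the frame of stock_rack between -0.118 and -0.098 m)) and x of yellow_centre in the frame of stock_rack between -0.016 and 0.016 m and z of yellow_centre in the frame of stock_rack between 0.037 and 0.045 m and ((y of clip_blue in the frame of autoclave_rack between -0.128 and -0.088 m and y of blue_centre in the frame of stock_rack between 0.098 and 0.118 m) or (y of clip_blue in the frame of autoclave_rack between -0.056 and -0.016 m and y of blue_centre in the frame of stock_rack between 0.026 and 0.046 m) or (y of clip_blue in the frame of autoclave_rack between 0.016 and 0.056 m and y of blue_centre in the frame of stock_rack between -0.046 and -0.026 m) or (y of clip_blue in the frame of autoclave_rack between 0.088 and 0.128 m and y of blue_centre in the frame of stock_rack between -0.118 and -0.098 m)) and x of blue_centre in the frame of stock_rack between -0.016 and 0.016 m and z of blue_centre in the frame of stock_rack between 0.037 and 0.045 m and ((y of clip_black in the frame of autoclave_rack between -0.128 and -0.088 m and y of black_centre in the frame of stock_rack between 0.098 and 0.118 m) or (y of clip_black in the frame of autoclave_rack between -0.056 and -0.016 m and y of black_centre in the frame of stock_rack between 0.026 and 0.046 m) or (y of clip_black in the frame of autoclave_rack between 0.016 and 0.056 m and y of black_centre in the frame of stock_rack between -0.046 and -0.026 m) or (y of clip_black in the frame of autoclave_rack between 0.088 and 0.128 m and y of black_centre in the frame of stock_rack between -0.118 and -0.098 m)) and x of black_centre in the frame of stock_rack between -0.016 and 0.016 m and z of black_centre in the frame of stock_rack between 0.037 and 0.045 m); the robot touches nothing.
It fails at once if a cassette is tipped (more than 0.6 rad from upright) (angle between any of red_centre, yellow_centre, blue_centre, black_centre's own z axis and vertical above 0.6 rad).
It fails at once if a cassette is dropped into the stock rack (comes down to within 20 mm of the slot floor at over 0.6 m/s) ((linear speed of cassette_red above 0.6 m/s and z of red_centre in the frame of stock_rack below 0.061 m and horizontal distance between red_centre and stock_rack below 0.15 m) or (linear speed of cassette_yellow above 0.6 m/s and z of yellow_centre in the frame of stock_rack below 0.061 m and horizontal distance between yellow_centre and stock_rack below 0.15 m) or (linear speed of cassette_blue above 0.6 m/s and z of blue_centre in the frame of stock_rack below 0.061 m and horizontal distance between blue_centre and stock_rack below 0.15 m) or (linear speed of cassette_black above 0.6 m/s and z of black_centre in the frame of stock_rack below 0.061 m and horizontal distance between black_centre and stock_rack below 0.15 m)).
It also fails if it takes over 120 s, if anything falls off the work surface, if the arm or the gripper's body presses on something with over 40 N, if the wrist force passes 120 N, or if a joint passes its speed limit or range.

### The arm

A 7-joint arm with a two-finger parallel gripper is mounted at the origin on the work surface. World frame = base frame: x ahead of the robot, y to its left, z up, the work surface at z = 0. Lengths are in mm, angles in rad, forces in N, time in s.
With the tool pointing down it reaches from about 425 to 975 mm from the base axis. Payload 16.7 kg.
Tool frame: the origin (TCP) lies midway between the tips of the shut fingers; the grasp point (between the pads) lies 19 mm behind it (grasp_offset is the distance from the TCP to the grasp point, in mm); z points along the fingers, y is the direction in which the jaws open and shut (so a half turn about z gives the same grasp; the last joint's range is limited). The gripper opens to 85 mm and grips with 20 to 120 N. Pads are 22 mm wide; open, the fingers measure 114 mm over their backs; the gripper's body (76 mm by 85 mm) begins 54 mm behind the grasp point. The pads swing forward as they close: fully open they stand 13 mm farther back than shut.
Start: joints at [-1.323, 0.426, 0.074, 1.606, -0.034, 1.111, -0.067], TCP at [260.868, 622.514, 231.302] pointing down, gripper open.
Joint ranges: [-2.85, 2.85], [-0.5, 2.14], [-1.23, 1.37], [0.21, 2.46], [-1.02, 4.16], [0.16, 2.05], [-2.73, 2.73]. Speed limits (rad/s): [1.89, 1.89, 2.39, 2.39, 3.01, 3.01, 3.01].

### API

Orientations are given as [roll, pitch, yaw] about the fixed x, y, z axes, in that order (R = Rz(yaw) Ry(pitch) Rx(roll)).
In Python, from station import observe, read_camera, hand_in, grasp_offset gives the robot as it stands.
- The arm moves only by the tool apply_moves, never from a script. Its argument "rows" is a list of rows, each a list of 3 entries, a list of its own where there are three numbers: the finger opening in m, from 0 to 0.0854, then the shift along the world's x, y, z in m, then the turn, a rotation vector about the world's x, y, z in degrees. In form: [[claw, [x, y, z], [ax, ay, az]], ...]. A call has 1 to 12 rows; each row is the pose to reach, as a shift and turn from the pose commanded when the call began; what a row does not reach only later rows make up. A row lasts 1/12 s, in which the tool goes at most 41.7 mm and 7.16 degrees, less where a joint would pass 70% of its speed; a pose out of reach is approached as far as the arm can. A call with a gripper value outside its range is refused whole. The fingers move at their own pace and stop on an object; "newtons" is the grip in N (left out, the last holds). Time passes only in rows, so rows that repeat a pose let the fingers close. It gives the time, the measured TCP pose, the force and the opening at its end, in the units of the state.
- observe(): the state, without advancing time (a new reading comes with each control period).
- read_camera(name): name is "side" or "top"; returns a dict with "image" (420x560x3 uint8, red, green, blue), "z_map" (420x560 float32, mm along the optical axis (not along the pixel's ray), 0 where there is no reading), "mtx" (3x3 intrinsics, pixels), "xyz" and "orientation" of the camera in the world. Camera axes: x right, y down, z forward; pixel columns grow to the right and rows downward; lengths in mm; the calibration is good to about 2 mm. A picture is of the moment at which its call begins.
- hand_in(): hands the job in, once; it reports no verdict.
The state is a dict: "time": time; "joint_pos": joint angles; "dq": joint speeds; "effort": joint torques, N m; "ee_pos": TCP position; "eef_rot": TCP orientation; "force": force on the tool from outside, world axes, zero at the start; "moment": the same for the moment, N m; "grip_width": finger opening in mm.
Only numpy, scipy, OpenCV 4.12 (cv2) and the standard library are available. Lean on these libraries where they do the work, as an engineer would, in place of code of your own. Each camera call takes 0.05 s, during which the arm holds its last target. There are 200 camera calls.

## Working session

There is one attempt and no reset: what is moved stays moved. The work goes in short steps, Python scripts to look and compute and a tool call to move; the robot and the scene stay as the last step left them, time stands still between calls to the robot, and variables do not carry over. Pictures are saved under pics/ and viewed, about 12 in all and at most 16, crops included, and the job is handed in when it is done.

Besides the shell and the picture viewer there is one more tool, called as a command line: name --argument value ..., lists and objects as JSON in quotes. apply_moves: Moves the arm, as the interface text tells. Its arguments: {"type":"object","properties":{"rows":{"type":"array"},"newtons":{"type":"number"}},"required":["rows"]}

```bash
ls; mkdir -p pics; cat > h.py <<'E'
import numpy as np, cv2
from scipy.spatial.transform import Rotation as R
from station import observe, read_camera, hand_in, grasp_offset
def cam(n):
    c=read_camera(n); K=np.array(c["mtx"]); z=c["z_map"]
    o=np.array(c["orientation"],float)
    M=o if o.shape==(3,3) else R.from_euler("xyz",o).as_matrix()
    v,u=np.mgrid[:z.shape[0],:z.shape[1]]
    P=np.stack([(u-K[0,2])/K[0,0]*z,(v-K[1,2])/K[1,1]*z,z],-1)@M.T+np.array(c["xyz"])
    return c,P
def save(n,im,f=1): cv2.imwrite(f"pics/{n}.png",cv2.resize(im[:,:,::-1],None,fx=f,fy=f,interpolation=cv2.INTER_CUBIC))
E
python3 - <<'E'
from h import *
print(observe(),grasp_offset)
for n in("top","side"):
    c,P=cam(n); save(n+"0",c["image"],1.4); print(n,c["xyz"],c["orientation"],c["mtx"]); np.save(n+"P.npy",P); np.save(n+"I.npy",c["image"])
E
```

```text
pics
{'time': 0.0, 'joint_pos': array([-1.32352215,  0.42674328,  0.07388766,  1.60659452, -0.03411729,
        1.11080478, -0.06708944]), 'dq': array([ 2.90520039e-05,  1.34861511e-03, -3.82832975e-04,  5.41314374e-04,
       -2.20091913e-04, -1.18446408e-03,  1.47893789e-03]), 'effort': array([-1.89857550e-03, -9.49854112e+01,  3.75933141e+00, -4.63507783e+01,
        1.91393250e-02,  1.02652653e-02,  4.11694384e-05]), 'ee_pos': array([260.73786042, 622.17168178, 230.60968398]), 'eef_rot': array([-3.14030699e+00,  9.57813459e-05,  2.74475664e+00]), 'force': array([-0.09876706,  0.03642693, -0.43762807]), 'moment': array([-0.00760707, -0.0335444 , -0.05144588]), 'grip_width': 85.35241271525595} 18.700000000000003
top [ 390.24498269   17.34296838 1202.48096793] [-2.98579582 -0.0344202  -1.56376604] [[526.65570735   0.         283.80700045]
 [  0.         526.65570735 210.1608044 ]
 [  0.           0.           1.        ]]
side [ 453.80731094 -564.63343633  750.06868806] [-2.45508869 -0.01221234 -0.15770498] [[386.89868449   0.         290.02806097]
 [  0.         386.89868449 208.73267456]
 [  0.           0.           1.        ]]
```

View pics/top0.png

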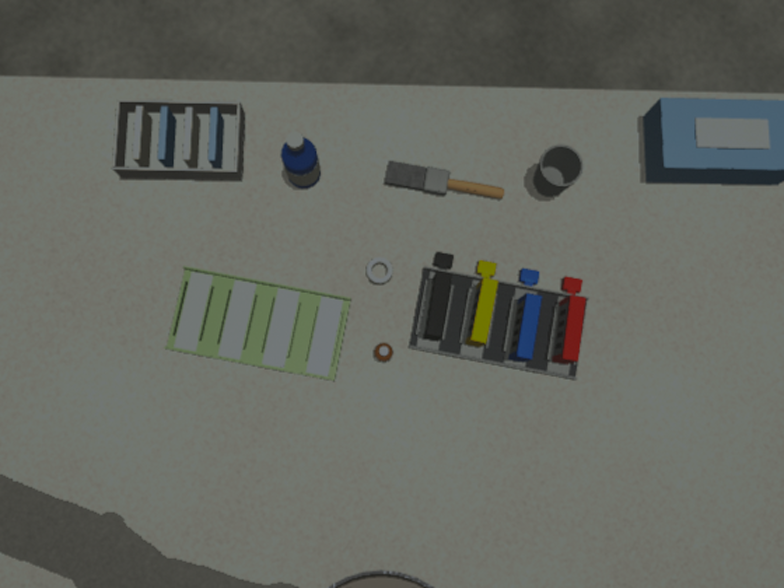

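View pics/side0.png

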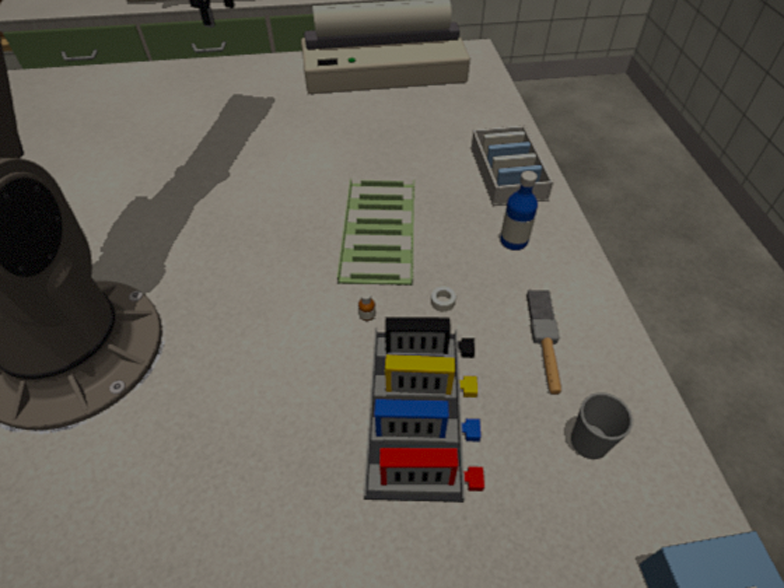

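The top view shows, left to right (+y to −y), black, yellow, blue and red in the autoclave rack. The stock rack is to its left and empty. I'll now measure the racks and the cassette tops.

```bash
cat >> h.py <<'E'
def rect(pts):
    (c,s,a)=cv2.minAreaRect(pts.astype(np.float32)); 
    b=cv2.boxPoints((c,s,a)); e=[b[1]-b[0],b[2]-b[1]]; l=e[np.argmax([np.hypot(*q) for q in e])]
    ang=np.degrees(np.arctan2(l[1],l[0]))%180
    return np.round(c,1),np.round(sorted(s),1),round(ang,2)
def blobs(P,I,zlo,zhi,box,amin=60):
    m=(P[...,2]>zlo)&(P[...,2]<zhi)&(P[...,0]>box[0])&(P[...,0]<box[1])&(P[...,1]>box[2])&(P[...,1]<box[3])
    n,L,S,_=cv2.connectedComponentsWithStats(m.astype(np.uint8))
    for k in range(1,n):
        if S[k,4]>amin:
            q=P[L==k]; print(S[k,4],np.median(I[L==k],0),"z",np.round(np.percentile(q[:,2],[5,50,95]),1),"centre,size,ang",*rect(q[:,:2]))
E
python3 - <<'E'
from h import *
for n in("top","side"):
    P=np.load(n+"P.npy");I=np.load(n+"I.npy"); print(n)
    # sanity counter z
    m=(abs(P[...,0]-300)<30)&(abs(P[...,1])<80); print("counter z",np.median(P[m][:,2]),P[m][:,2].std())
    print("tops"); blobs(P,I,66,85,(400,750,-450,100))
    print("racks"); blobs(P,I,10,26,(400,750,-450,500),200)
    m=(I[...,1].astype(int)-I[...,2]>22)&(I[...,1]>I[...,0]+5.)&(P[...,2]>12)&(P[...,0]>350)&(P[...,0]<800)&(P[...,1]>0); q=P[m]; print("green",len(q),rect(q[:,:2]))
    # clips
    print("clips"); blobs(P,I,12,24,(640,760,-420,60),15)
E
```

```text
top
counter z 0.8823990817439835 2.291493336173131
tops
539 [36. 37. 35.] z [73.3 77.2 81. ] centre,size,ang [553.6 -83.5] [ 25.2 101.4] 170.95
547 [113. 117.   0.] z [72.9 77.1 80.6] centre,size,ang [ 544.4 -154.3] [ 25.7 101.3] 168.31
565 [ 30.  60. 112.] z [71.9 77.  80.6] centre,size,ang [ 520.7 -222.9] [ 26.  102.1] 169.34
567 [116.  28.  24.] z [71.5 76.8 80.6] centre,size,ang [ 518.3 -292.8] [ 26.  101.6] 171.42
racks
370 [68.  68.5 36. ] z [12.4 18.5 22.4] centre,size,ang [ 624.9 -123.5] [ 34.4 116.9] 79.97
234 [82. 97. 69.] z [10.6 17.8 21.8] centre,size,ang [590.7 191.6] [  8.4 273.7] 79.83
399 [66. 56. 62.] z [12.  18.1 22.6] centre,size,ang [ 601.4 -255. ] [ 33.8 137.7] 81.77
223 [81. 84. 80.] z [10.5 17.9 22.5] centre,size,ang [ 469.6 -176. ] [  7.7 273.8] 79.74
green 876 (array([518.2, 166.9]), array([161.7, 358.9]), np.float32(73.71))
clips
297 [92. 80. 56.] z [13.2 18.4 22.8] centre,size,ang [ 754.5 -116.2] [ 16.6 161.9] 87.15
18 [41.  42.  39.5] z [14.9 20.4 23.7] centre,size,ang [ 751.1 -269.6] [ 5.3 30. ] 73.74
36 [37.  38.  35.5] z [14.9 19.3 22.6] centre,size,ang
[... 630 characters left out ...]
9.97
237 [50. 50. 47.] z [12.3 19.4 24.9] centre,size,ang [555.2 -99.2] [13.4 99.5] 171.16
334 [52. 50. 46.] z [11.3 18.1 24.9] centre,size,ang [ 545.8 -169.6] [ 14.7 100. ] 170.13
336 [50. 49. 48.] z [10.6 17.9 24.2] centre,size,ang [ 521.7 -239.2] [12.7 99.2] 169.87
green 771 (array([553.8, 403.1]), array([146.1, 681.4]), np.float32(83.07))
clips
57 [90. 89. 84.] z [13.1 19.5 22.3] centre,size,ang [755.4 -79.7] [ 8.4 45.5] 90.26
56 [22.5 22.  20.5] z [15.9 18.1 20.4] centre,size,ang [645.6 -97.6] [11.2 28.5] 90.02
154 [119.5  89.   53. ] z [13.3 17.7 21.8] centre,size,ang [ 753.1 -160.4] [13.5 74.8] 89.95
37 [38. 38. 35.] z [12.2 18.5 23.8] centre,size,ang [ 754.6 -281.9] [ 5.1 33. ] 98.85
```

```bash
python3 - <<'E'
from h import *
for n in("top","side"):
    P=np.load(n+"P.npy");I=np.load(n+"I.npy").astype(int); print(n)
    b=(P[...,0]>420)&(P[...,0]<630)&(P[...,1]>0)&(P[...,1]<350)
    for lo in(8,3.5):
        m=b&(P[...,2]>lo)&(P[...,2]<26)&(I[...,1]-I[...,2]>15)&(I[...,1]-I[...,0]>4); q=P[m]; print("green",lo,len(q),rect(q[:,:2]))
    # white strips: bright, low saturation within rack
    m=b&(I.max(-1)-I.min(-1)<16)&(I.mean(-1)>105)
    print("strips")
    N,L,S,_=cv2.connectedComponentsWithStats(m.astype(np.uint8))
    for k in range(1,N):
        if S[k,4]>100: q=P[L==k]; print(S[k,4],np.median(q[:,2]).round(1),rect(q[:,:2]),q[:,:2].mean(0).round(1))
    blobs(P,I,9,26,(440,640,20,330),30)
    for (u,v) in((184,268),(351,298),(334,378),(167,348)) if n=="top" else ((349,180),(415,181),(413,283),(339,281)):
        u=int(u/1.4);v=int(v/1.4); w=P[v-2:v+3,u-2:u+3].reshape(-1,3); print(w[np.argmax(w[:,2])].round(1))
E
```

```text
top
green 8 1905 (array([527.7, 202. ]), array([136.1, 274.8]), np.float32(79.83))
green 3.5 3586 (array([529.4, 202.4]), array([139.1, 276.5]), np.float32(79.78))
strips
6360 0.8 (array([525., 175.]), array([210. , 349.9]), np.float32(90.01)) [517.  147.5]
839 6.9 (array([547.3, 307.8]), array([ 38.7, 125.1]), np.float32(169.61)) [546.8 309.4]
858 6.7 (array([534.8, 238.3]), array([ 36.4, 125.8]), np.float32(169.71)) [534.1 238.3]
879 6.9 (array([521.9, 166.5]), array([ 38. , 126.3]), np.float32(169.7)) [521.4 167.2]
891 7.0 (array([509. ,  96.2]), array([ 36.8, 126.8]), np.float32(170.1)) [508.3  96.2]
52 [111.5 115.  114.5] z [14.8 19.9 24.1] centre,size,ang [615.   25.8] [ 9.2 33.1] 0.73
264 [83. 98. 70.] z [ 9.5 17.1 21.5] centre,size,ang [588.4 192. ] [ 13.  273.7] 79.83
65 [81. 98. 66.] z [ 9.5 18.1 23. ] centre,size,ang [568.6 324.5] [ 9. 52.] 177.87
129 [ 90. 105.  76.] z [ 9.7 17.6 23.1] centre,size,ang [544.6 289.6] [18.7 93.9] 171.97
122 [ 89.  104.5  74. ] z [ 9.2 17.8 23.2] centre,size,ang [537.8 261.3] [14.8 88.3] 174.31
119 [ 92. 107.  79.] z [ 9.3 17.9 23.4] centre,s
[... 1434 characters left out ...]
 79.32
264 [62. 74. 47.] z [ 9.4 16.2 22. ] centre,size,ang [546.2 281.8] [63.8 90.8] 161.87
143 [59. 69. 43.] z [ 9.3 15.6 22.1] centre,size,ang [532.8 221.8] [27.6 93. ] 167.64
146 [64.  75.5 47. ] z [ 9.5 15.8 21.9] centre,size,ang [530.1 195.4] [28.7 89.6] 171.19
144 [58.  67.5 42. ] z [ 9.8 16.5 21.8] centre,size,ang [523.7 154.5] [24.3 89.8] 170.19
146 [59. 69. 44.] z [ 9.6 16.  22.2] centre,size,ang [516.6 123.2] [25.4 87.9] 175.67
148 [66.  76.5 49. ] z [ 9.4 16.3 22.4] centre,size,ang [509.4  79.5] [20.6 90.2] 171.59
49 [136. 134. 127.] z [10.7 20.1 22.1] centre,size,ang [619.   24.9] [ 9.7 32.4] 0.27
[ 453.8 -564.6  750.1]
[620.7 316.5  20.2]
[571.6  55.4  14.9]
[443.6  80.1  16. ]
```

apply_moves --rows '[[0.06,[0.147,-0.353,0],[0,0,6.3]],[0.06,[0.147,-0.353,0],[0,0,6.3]],[0.06,[0.147,-0.353,0],[0,0,6.3]],[0.06,[0.147,-0.353,0],[0,0,6.3]],[0.06,[0.147,-0.353,0],[0,0,6.3]],[0.06,[0.147,-0.353,0],[0,0,6.3]],[0.06,[0.147,-0.353,0],[0,0,6.3]],[0.06,[0.147,-0.353,0],[0,0,6.3]],[0.06,[0.147,-0.353,0],[0,0,6.3]],[0.06,[0.147,-0.353,0],[0,0,6.3]],[0.06,[0.147,-0.353,0],[0,0,6.3]],[0.06,[0.147,-0.353,0],[0,0,6.3]]]' --newtons 60

```text
time: 1.1
ee_pos: [407.9, 269.2, 231.3]
eef_rot: [3.141, -0.0, 2.853]
force: [-0.7, 0.7, -0.4]
grip_width: 60.0
```

apply_moves --rows '[[0.055,[0.1475,-0.353,0],[0,0,7]],[0.055,[0.1475,-0.353,0],[0,0,7]],[0.055,[0.1475,-0.353,0],[0,0,7]],[0.055,[0.1475,-0.353,0],[0,0,7]],[0.055,[0.1475,-0.353,0],[0,0,7]],[0.055,[0.1475,-0.353,0],[0,0,7]],[0.055,[0.1475,-0.353,0],[0,0,7]],[0.055,[0.1475,-0.353,0],[0,0,7]],[0.055,[0.1475,-0.353,0],[0,0,7]],[0.055,[0.1475,-0.353,0],[0,0,7]],[0.055,[0.1475,-0.353,-0.04],[0,0,7]],[0.055,[0.1475,-0.353,-0.08],[0,0,7]]]'

```text
time: 2.1
ee_pos: [557.5, -83.4, 151.4]
eef_rot: [3.141, 0.004, 2.977]
force: [1.1, 0.8, -1.1]
grip_width: 55.4
```

```bash
python3 - <<'E'
from h import *
s=observe(); print(s["ee_pos"],np.degrees(s["eef_rot"]))
c,P=cam("side"); save("side1",c["image"][200:380,200:380],4)
E
```

```text
[557.47495847 -83.40140124 151.44857828] [179.96087294   0.23652825 170.56057865]
```

View pics/side1.png

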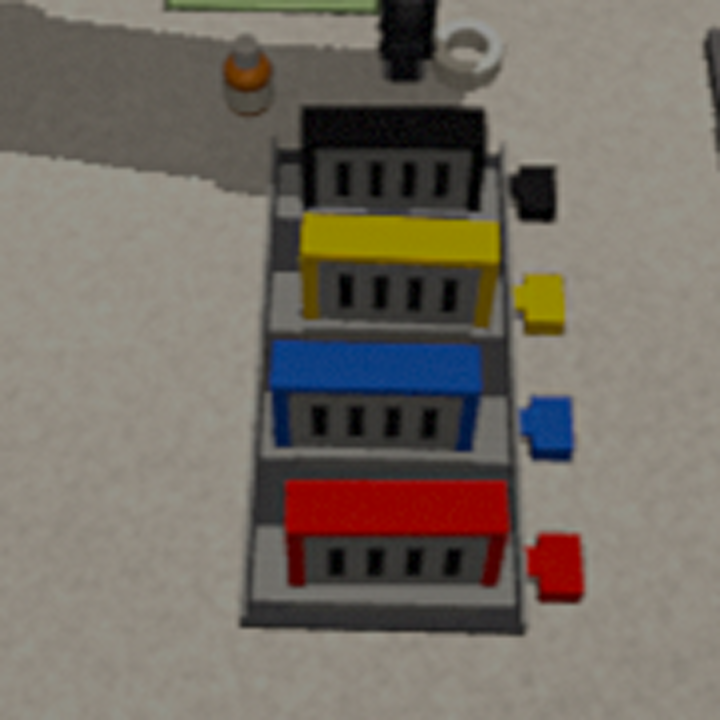

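The picture shows the open fingers above black (crop (405,75)), and the row is undisturbed. I'm going down onto black.

apply_moves --rows '[[0.055,[-0.002,0,-0.03],[0,0,0.6]],[0.055,[-0.002,0,-0.06],[0,0,0.6]],[0.055,[-0.002,0,-0.08],[0,0,0.6]],[0.055,[-0.002,0,-0.095],[0,0,0.6]],[0.055,[-0.002,0,-0.105],[0,0,0.6]],[0.055,[-0.002,0,-0.113],[0,0,0.6]],[0.055,[-0.002,0,-0.113],[0,0,0.6]]]'

```text
time: 2.73
ee_pos: [553.2, -82.7, 37.5]
eef_rot: [-3.142, -0.001, 2.988]
force: [0.1, 0.0, 0.4]
grip_width: 54.7
```

apply_moves --rows '[[0.04,[0,0,0],[0,0,0]],[0.032,[0,0,0],[0,0,0]],[0.026,[0,0,0],[0,0,0]],[0.02,[0,0,0],[0,0,0]],[0.015,[0,0,0],[0,0,0]],[0.015,[0,0,0],[0,0,0]],[0.015,[0,0,0],[0,0,0]],[0.015,[0,0,0],[0,0,0]]]' --newtons 60

```text
time: 3.4
ee_pos: [554.0, -83.4, 39.3]
eef_rot: [3.141, 0.001, 2.987]
force: [-2.1, 0.7, 6.1]
grip_width: 23.5
```

apply_moves --rows '[[0.015,[0,0,0.008],[0,0,0]],[0.015,[0,0,0.025],[0,0,0]],[0.015,[0,0,0.05],[0,0,0]],[0.015,[0,0,0.078],[0,0,0]],[0.015,[0,0,0.1],[0,0,0]],[0.015,[0,0,0.112],[0,0,0]],[0.015,[0,0,0.116],[0,0,0]],[0.015,[0,0,0.116],[0,0,0]]]'

```text
time: 4.07
ee_pos: [553.7, -83.3, 155.0]
eef_rot: [3.141, 0.001, 2.988]
force: [0.1, 0.2, -2.1]
grip_width: 23.4
```

apply_moves --rows '[[0.015,[-0.002,0.009,0],[0,0,-0.3]],[0.015,[-0.006,0.025,0],[0,0,-0.6]],[0.015,[-0.012,0.048,0],[0,0,-1]],[0.015,[-0.019,0.076,0],[0,0,-1.3]],[0.015,[-0.026,0.105,0],[0,0,-1.3]],[0.015,[-0.033,0.133,0],[0,0,-1.3]],[0.015,[-0.038,0.156,0],[0,0,-1.3]],[0.015,[-0.042,0.171,0],[0,0,-1.3]],[0.015,[-0.044,0.178,0],[0,0,-1.3]],[0.015,[-0.044,0.18,0],[0,0,-1.3]],[0.015,[-0.044,0.18,0],[0,0,-1.3]],[0.015,[-0.044,0.18,0],[0,0,-1.3]]]'

```text
time: 5.07
ee_pos: [509.4, 95.4, 153.9]
eef_rot: [-3.141, -0.0, 2.963]
force: [0.2, -0.4, -1.9]
grip_width: 23.3
```

```bash
python3 - <<'E'
from h import *
s=observe(); print(s["ee_pos"],np.degrees(s["eef_rot"]),s["force"],s["grip_width"])
c,P=cam("side"); save("side2",c["image"][90:290,190:370],4)
I=c["image"].astype(int)
m=(I.max(-1)<45)&(P[...,2]>60)&(P[...,2]<220)&(abs(P[...,0]-510)<70)&(P[...,1]>60)&(P[...,1]<130)
q=P[m];print(len(q),q.min(0),q.max(0))
E
```

```text
[509.39553067  95.41960897 153.92531071] [-1.79954871e+02 -1.99689309e-02  1.69792960e+02] [ 0.2465817  -0.4373974  -1.88759859] 23.26761734178484
738 [461.18494782  61.64513877 124.19936901] [560.39156753 112.78345378 218.53587578]
```

View pics/side2.png

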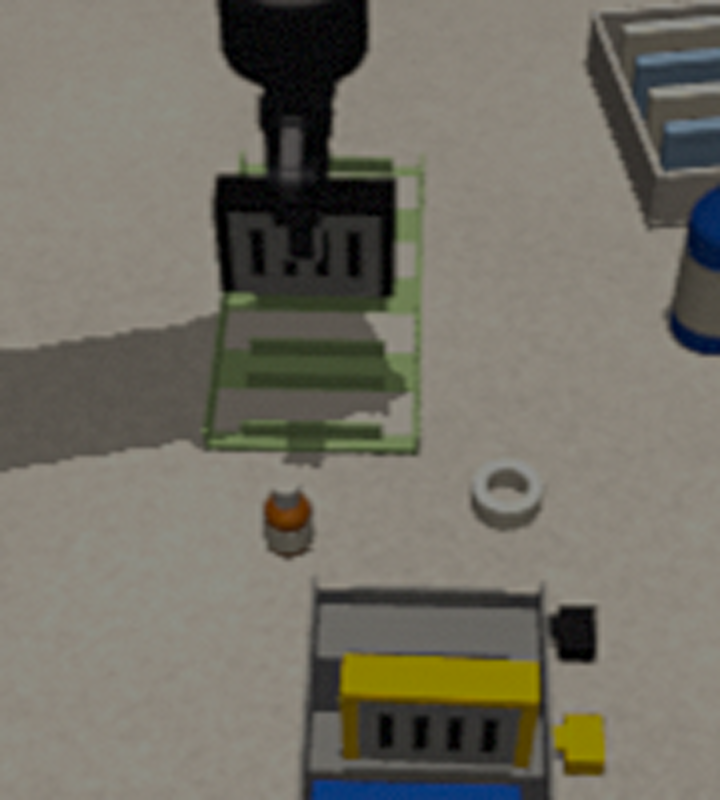

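The side view shows black held level above the rack's first slot, with its own x centre near 511. I'm lowering it.

apply_moves --rows '[[0.015,[0.0005,0.001,-0.01],[0,0,0]],[0.015,[0.0005,0.001,-0.03],[0,0,0]],[0.015,[0.0005,0.001,-0.055],[0,0,0]],[0.015,[0.0005,0.001,-0.078],[0,0,0]],[0.015,[0.0005,0.001,-0.093],[0,0,0]],[0.015,[0.0005,0.001,-0.102],[0,0,0]],[0.015,[0.0005,0.001,-0.107],[0,0,0]],[0.015,[0.0005,0.001,-0.11],[0,0,0]],[0.015,[0.0005,0.001,-0.112],[0,0,0]],[0.015,[0.0005,0.001,-0.113],[0,0,0]],[0.015,[0.0005,0.001,-0.114],[0,0,0]]]'

```text
time: 6.03
ee_pos: [510.3, 97.7, 40.9]
eef_rot: [3.141, 0.001, 2.965]
force: [-0.4, 0.5, -2.2]
grip_width: 23.2
```

apply_moves --rows '[[0.015,[0,0,-0.001],[0,0,0]],[0.015,[0,0,-0.0015],[0,0,0]],[0.015,[0,0,-0.002],[0,0,0]],[0.015,[0,0,-0.002],[0,0,0]]]'

```text
time: 6.37
ee_pos: [510.1, 97.7, 39.3]
eef_rot: [3.141, 0.0, 2.965]
force: [-6.2, -1.4, 17.3]
grip_width: 23.3
```

The cassette met the floor at 39.3 mm, the height at which I gripped it. I'm releasing and going up.

apply_moves --rows '[[0.026,[0,0,0.0005],[0,0,0]],[0.032,[0,0,0.0005],[0,0,0]],[0.04,[0,0,0.0005],[0,0,0]],[0.05,[0,0,0.0005],[0,0,0]],[0.055,[0,0,0.0005],[0,0,0]],[0.055,[0,0,0.02],[0,0,0]],[0.055,[0,0,0.05],[0,0,0]],[0.055,[0,0,0.085],[0,0,0]],[0.055,[0,0,0.115],[0,0,0]],[0.055,[0,0,0.115],[0,0,0]]]'

```text
time: 7.2
ee_pos: [512.4, 97.9, 158.4]
eef_rot: [3.138, 0.006, 2.964]
force: [2.1, 0.3, 1.0]
grip_width: 54.8
```

apply_moves --rows '[[0.055,[0.035,-0.252,0],[0,0,-1.6]],[0.055,[0.035,-0.252,0],[0,0,-1.6]],[0.055,[0.035,-0.252,0],[0,0,-1.6]],[0.055,[0.035,-0.252,0],[0,0,-1.6]],[0.055,[0.035,-0.252,0],[0,0,-1.6]],[0.055,[0.035,-0.252,0],[0,0,-1.6]],[0.055,[0.035,-0.252,0],[0,0,-1.6]],[0.055,[0.035,-0.252,0],[0,0,-1.6]],[0.055,[0.035,-0.252,0],[0,0,-1.6]]]'

```text
time: 7.95
ee_pos: [544.6, -154.7, 153.0]
eef_rot: [-3.142, -0.001, 2.936]
force: [-0.4, 2.0, 0.0]
grip_width: 55.0
```

```bash
python3 - <<'E'
from h import *
s=observe(); print(s["ee_pos"],np.degrees(s["eef_rot"]),s["force"],s["grip_width"])
for n in("top","side"):
    c,P=cam(n); blobs(P,c["image"],66,85,(420,650,-350,350))
E
```

```text
[ 544.6267837  -154.71307314  152.98244154] [-1.79998134e+02 -3.35541041e-02  1.68195548e+02] [-0.37587158  1.95306601  0.02186242] 55.02805451332366
559 [46. 48. 45.] z [73.2 77.3 81. ] centre,size,ang [509.9  97.5] [ 25.6 100.8] 169.69
299 [21. 20. 21.] z [67.3 76.6 79.1] centre,size,ang [502.2  99. ] [26.7 76.1] 170.57
631 [115.  91.   0.] z [68.4 76.8 78.7] centre,size,ang [ 547.3 -154. ] [26.6 99.4] 168.79
730 [ 14.  65. 134.] z [69.4 76.6 78.8] centre,size,ang [ 524.1 -222.8] [ 26.5 100.6] 169.72
830 [154.   2.   0.] z [69.5 76.7 78.8] centre,size,ang [ 522.4 -294. ] [25.1 99.9] 170.95
```

Black stands in its slot: top at 77 mm, centre (510, 97.5). Yellow is next.

apply_moves --rows '[[0.055,[0.001,0,-0.03],[0,0,0]],[0.055,[0.001,0,-0.06],[0,0,0]],[0.055,[0.001,0,-0.085],[0,0,0]],[0.055,[0.001,0,-0.102],[0,0,0]],[0.055,[0.001,0,-0.112],[0,0,0]],[0.055,[0.001,0,-0.115],[0,0,0]],[0.045,[0.001,0,-0.115],[0,0,0]],[0.034,[0.001,0,-0.115],[0,0,0]],[0.026,[0.001,0,-0.115],[0,0,0]],[0.02,[0.001,0,-0.115],[0,0,0]],[0.015,[0.001,0,-0.115],[0,0,0]],[0.015,[0.001,0,-0.115],[0,0,0]]]'

```text
time: 9.05
ee_pos: [546.7, -154.4, 39.5]
eef_rot: [3.141, 0.002, 2.937]
force: [-1.2, 0.3, 7.7]
grip_width: 23.5
```

apply_moves --rows '[[0.015,[0,0,0],[0,0,0]],[0.015,[0,0,0],[0,0,0]]]'

```text
time: 9.22
ee_pos: [546.6, -154.4, 39.5]
eef_rot: [3.141, 0.002, 2.937]
force: [-1.2, 0.3, 7.6]
grip_width: 23.4
```

apply_moves --rows '[[0.015,[0,0,0.008],[0,0,0]],[0.015,[0,0,0.025],[0,0,0]],[0.015,[0,0,0.05],[0,0,0]],[0.015,[0,0,0.078],[0,0,0]],[0.015,[0,0,0.1],[0,0,0]],[0.015,[0,0,0.112],[0,0,0]],[0.015,[0,0,0.116],[0,0,0]],[0.015,[0,0,0.116],[0,0,0]]]'

```text
time: 9.88
ee_pos: [546.2, -154.3, 155.1]
eef_rot: [3.141, 0.002, 2.937]
force: [-0.3, -0.7, -0.3]
grip_width: 23.4
```

apply_moves --rows '[[0.015,[-0.001,0.009,0],[0,0,0.3]],[0.015,[-0.002,0.028,0],[0,0,0.6]],[0.015,[-0.004,0.055,0],[0,0,1]],[0.015,[-0.006,0.087,0],[0,0,1.6]],[0.015,[-0.009,0.122,0],[0,0,1.6]],[0.015,[-0.012,0.158,0],[0,0,1.6]],[0.015,[-0.015,0.194,0],[0,0,1.6]],[0.015,[-0.018,0.23,0],[0,0,1.6]],[0.015,[-0.02,0.265,0],[0,0,1.6]],[0.015,[-0.022,0.293,0],[0,0,1.6]],[0.015,[-0.023,0.312,0],[0,0,1.6]],[0.015,[-0.0235,0.3215,0],[0,0,1.6]]]'

```text
time: 10.88
ee_pos: [520.8, 170.4, 152.7]
eef_rot: [-3.141, -0.002, 2.969]
force: [-0.4, 0.6, -2.0]
grip_width: 23.2
```

apply_moves --rows '[[0.015,[0,0,0],[0,0,0]],[0.015,[0,0,0],[0,0,0]]]'

```text
time: 11.05
ee_pos: [521.8, 166.4, 153.4]
eef_rot: [-3.14, -0.001, 2.965]
force: [0.1, -0.0, -0.4]
grip_width: 23.0
```

apply_moves --rows '[[0.015,[0.001,0,-0.01],[0,0,0]],[0.015,[0.001,0,-0.03],[0,0,0]],[0.015,[0.001,0,-0.055],[0,0,0]],[0.015,[0.001,0,-0.078],[0,0,0]],[0.015,[0.001,0,-0.093],[0,0,0]],[0.015,[0.001,0,-0.102],[0,0,0]],[0.015,[0.001,0,-0.107],[0,0,0]],[0.015,[0.001,0,-0.11],[0,0,0]],[0.015,[0.001,0,-0.112],[0,0,0]],[0.015,[0.001,0,-0.113],[0,0,0]],[0.015,[0.001,0,-0.114],[0,0,0]]]'

```text
time: 11.97
ee_pos: [523.8, 167.2, 40.9]
eef_rot: [3.141, 0.001, 2.965]
force: [-0.0, 0.3, -0.4]
grip_width: 23.3
```

apply_moves --rows '[[0.015,[0,0,-0.0005],[0,0,0]],[0.015,[0,0,-0.001],[0,0,0]],[0.015,[0,0,-0.0015],[0,0,0]],[0.015,[0,0,-0.0015],[0,0,0]]]'

```text
time: 12.3
ee_pos: [523.5, 167.2, 39.5]
eef_rot: [3.141, 0.0, 2.965]
force: [-4.7, -1.0, 10.9]
grip_width: 23.3
```

apply_moves --rows '[[0.026,[0,0,0.0005],[0,0,0]],[0.032,[0,0,0.0005],[0,0,0]],[0.04,[0,0,0.0005],[0,0,0]],[0.05,[0,0,0.0005],[0,0,0]],[0.055,[0,0,0.0005],[0,0,0]],[0.055,[0,0,0.02],[0,0,0]],[0.055,[0,0,0.05],[0,0,0]],[0.055,[0,0,0.085],[0,0,0]],[0.055,[0,0,0.115],[0,0,0]],[0.055,[0,0,0.115],[0,0,0]]]'

```text
time: 13.13
ee_pos: [525.9, 167.7, 159.1]
eef_rot: [3.137, 0.005, 2.964]
force: [1.0, 0.7, 0.0]
grip_width: 54.9
```

apply_moves --rows '[[0.055,[-0.001,-0.39,0],[0,0,0]],[0.055,[-0.001,-0.39,0],[0,0,0]],[0.055,[-0.001,-0.39,0],[0,0,0]],[0.055,[-0.001,-0.39,0],[0,0,0]],[0.055,[-0.001,-0.39,0],[0,0,0]],[0.055,[-0.001,-0.39,0],[0,0,0]],[0.055,[-0.001,-0.39,0],[0,0,0]],[0.055,[-0.001,-0.39,0],[0,0,0]],[0.055,[-0.001,-0.39,0],[0,0,0]],[0.055,[-0.001,-0.39,0],[0,0,0]],[0.055,[-0.001,-0.39,0],[0,0,0]],[0.055,[-0.001,-0.39,0],[0,0,0]]]'

```text
time: 14.13
ee_pos: [522.0, -224.0, 153.6]
eef_rot: [-3.141, -0.0, 2.962]
force: [-0.5, 0.8, 0.7]
grip_width: 54.9
```

```bash
python3 - <<'E'
from h import *
s=observe(); print(s["ee_pos"],np.degrees(s["eef_rot"]),s["force"],s["grip_width"])
for n in("top","side"):
    c,P=cam(n); blobs(P,c["image"],66,85,(420,650,-350,350))
E
```

```text
[ 521.96254352 -223.98329931  153.55927834] [-1.79986139e+02 -2.21238007e-02  1.69732660e+02] [-0.49590732  0.75868563  0.65332735] 54.92036453682626
573 [131. 135.   0.] z [73.  77.1 80.9] centre,size,ang [521.9 167.6] [ 25.8 101. ] 169.95
559 [47. 49. 44.] z [73.4 77.3 80.9] centre,size,ang [510.1  97.8] [ 25.4 101.7] 169.6
291 [20. 41. 80.] z [72.1 77.2 81.1] centre,size,ang [ 498.5 -218.9] [26.  56.3] 168.69
150 [24. 22. 23.] z [68.7 76.6 78.7] centre,size,ang [482.  102.8] [28.  34.7] 172.55
723 [10. 42. 90.] z [68.9 76.7 78.9] centre,size,ang [ 524.1 -223.4] [ 25.7 100.6] 169.64
830 [160.   3.   0.] z [69.  76.6 78.5] centre,size,ang [ 522.5 -293.5] [25.3 99.7] 171.41
```

Yellow stands at (522, 167.6) with its top at 77 mm. Blue is next.

apply_moves --rows '[[0.055,[0.0005,0,-0.03],[0,0,0]],[0.055,[0.0005,0,-0.06],[0,0,0]],[0.055,[0.0005,0,-0.085],[0,0,0]],[0.055,[0.0005,0,-0.102],[0,0,0]],[0.055,[0.0005,0,-0.112],[0,0,0]],[0.055,[0.0005,0,-0.115],[0,0,0]],[0.045,[0.0005,0,-0.115],[0,0,0]],[0.034,[0.0005,0,-0.115],[0,0,0]],[0.026,[0.0005,0,-0.115],[0,0,0]],[0.02,[0.0005,0,-0.115],[0,0,0]],[0.015,[0.0005,0,-0.115],[0,0,0]],[0.015,[0.0005,0,-0.115],[0,0,0]]]'

```text
time: 15.23
ee_pos: [523.6, -223.1, 40.0]
eef_rot: [3.141, 0.002, 2.965]
force: [-0.3, -0.3, 7.4]
grip_width: 23.5
```

apply_moves --rows '[[0.015,[0,0,0],[0,0,0]],[0.015,[0,0,0],[0,0,0]]]'

```text
time: 15.4
ee_pos: [523.6, -223.1, 40.0]
eef_rot: [3.141, 0.002, 2.965]
force: [-0.9, 1.3, 8.5]
grip_width: 22.7
```

apply_moves --rows '[[0.015,[0,0,0.008],[0,0,0]],[0.015,[0,0,0.025],[0,0,0]],[0.015,[0,0,0.05],[0,0,0]],[0.015,[0,0,0.078],[0,0,0]],[0.015,[0,0,0.1],[0,0,0]],[0.015,[0,0,0.112],[0,0,0]],[0.015,[0,0,0.116],[0,0,0]],[0.015,[0,0,0.116],[0,0,0]]]'

```text
time: 16.07
ee_pos: [523.2, -222.8, 155.5]
eef_rot: [3.141, 0.001, 2.965]
force: [-0.6, 0.7, -1.8]
grip_width: 23.2
```

apply_moves --rows '[[0.015,[0,0.009,0],[0,0,0]],[0.015,[0.001,0.028,0],[0,0,0]],[0.015,[0.002,0.055,0],[0,0,0]],[0.015,[0.002,0.087,0],[0,0,0]],[0.015,[0.003,0.122,0],[0,0,0]],[0.015,[0.004,0.158,0],[0,0,0]],[0.015,[0.005,0.19,0],[0,0,0]],[0.015,[0.006,0.216,0],[0,0,0]],[0.015,[0.006,0.231,0],[0,0,0]]]'

```text
time: 16.82
ee_pos: [527.8, 12.1, 153.3]
eef_rot: [-3.141, -0.002, 2.968]
force: [-0.1, 0.7, -1.9]
grip_width: 23.4
```

apply_moves --rows '[[0.015,[0,0.009,0],[0,0,0]],[0.015,[0.001,0.028,0],[0,0,0]],[0.015,[0.002,0.055,0],[0,0,0]],[0.015,[0.002,0.087,0],[0,0,0]],[0.015,[0.003,0.122,0],[0,0,0]],[0.015,[0.004,0.158,0],[0,0,0]],[0.015,[0.005,0.19,0],[0,0,0]],[0.015,[0.006,0.214,0],[0,0,0]],[0.015,[0.006,0.226,0],[0,0,0]],[0.015,[0.006,0.23,0],[0,0,0]],[0.015,[0.006,0.23,0],[0,0,0]],[0.015,[0.006,0.23,0],[0,0,0]]]'

```text
time: 17.82
ee_pos: [534.9, 236.1, 154.4]
eef_rot: [-3.14, -0.0, 2.963]
force: [-0.0, -1.0, -1.5]
grip_width: 23.3
```

apply_moves --rows '[[0.015,[0.0005,0.001,-0.01],[0,0,0]],[0.015,[0.0005,0.001,-0.03],[0,0,0]],[0.015,[0.0005,0.001,-0.055],[0,0,0]],[0.015,[0.0005,0.001,-0.078],[0,0,0]],[0.015,[0.0005,0.001,-0.093],[0,0,0]],[0.015,[0.0005,0.001,-0.102],[0,0,0]],[0.015,[0.0005,0.001,-0.107],[0,0,0]],[0.015,[0.0005,0.001,-0.11],[0,0,0]],[0.015,[0.0005,0.001,-0.112],[0,0,0]],[0.015,[0.0005,0.001,-0.113],[0,0,0]],[0.015,[0.0005,0.001,-0.114],[0,0,0]]]'

```text
time: 18.73
ee_pos: [535.8, 239.2, 41.4]
eef_rot: [3.141, 0.001, 2.965]
force: [0.3, -0.2, -1.1]
grip_width: 23.8
```

apply_moves --rows '[[0.015,[0,0,-0.0005],[0,0,0]],[0.015,[0,0,-0.001],[0,0,0]],[0.015,[0,0,-0.0015],[0,0,0]],[0.015,[0,0,-0.0015],[0,0,0]]]'

```text
time: 19.07
ee_pos: [535.5, 239.2, 40.0]
eef_rot: [3.141, 0.0, 2.965]
force: [-2.8, -1.5, 9.4]
grip_width: 23.3
```

apply_moves --rows '[[0.026,[0,0,0.0005],[0,0,0]],[0.032,[0,0,0.0005],[0,0,0]],[0.04,[0,0,0.0005],[0,0,0]],[0.05,[0,0,0.0005],[0,0,0]],[0.055,[0,0,0.0005],[0,0,0]],[0.055,[0,0,0.02],[0,0,0]],[0.055,[0,0,0.05],[0,0,0]],[0.055,[0,0,0.085],[0,0,0]],[0.055,[0,0,0.115],[0,0,0]],[0.055,[0,0,0.115],[0,0,0]]]'

```text
time: 19.9
ee_pos: [537.9, 239.9, 159.9]
eef_rot: [3.137, 0.005, 2.964]
force: [0.9, 0.1, 0.7]
grip_width: 55.3
```

apply_moves --rows '[[0.055,[-0.007,-0.25,0],[0,0,0]],[0.055,[-0.007,-0.25,0],[0,0,0]],[0.055,[-0.007,-0.25,0],[0,0,0]],[0.055,[-0.007,-0.25,0],[0,0,0]],[0.055,[-0.007,-0.25,0],[0,0,0]],[0.055,[-0.007,-0.25,0],[0,0,0]],[0.055,[-0.007,-0.25,0],[0,0,0]]]'

```text
time: 20.48
ee_pos: [527.5, -19.4, 154.8]
eef_rot: [-3.14, 0.001, 2.956]
force: [-0.4, -1.2, -0.1]
grip_width: 54.7
```

apply_moves --rows '[[0.055,[-0.008,-0.282,0],[0,0,1.4]],[0.055,[-0.008,-0.282,0],[0,0,1.4]],[0.055,[-0.008,-0.282,0],[0,0,1.4]],[0.055,[-0.008,-0.282,0],[0,0,1.4]],[0.055,[-0.008,-0.282,0],[0,0,1.4]],[0.055,[-0.008,-0.282,0],[0,0,1.4]],[0.055,[-0.008,-0.282,0],[0,0,1.4]],[0.055,[-0.008,-0.282,0],[0,0,1.4]],[0.055,[-0.008,-0.282,0],[0,0,1.4]],[0.055,[-0.008,-0.282,0],[0,0,1.4]]]'

```text
time: 21.32
ee_pos: [520.3, -292.5, 154.0]
eef_rot: [3.141, -0.001, 2.989]
force: [0.2, -0.1, 0.5]
grip_width: 54.7
```

```bash
python3 - <<'E'
from h import *
s=observe(); print(s["ee_pos"],np.degrees(s["eef_rot"]),s["force"],s["grip_width"])
for n in("top","side"):
    c,P=cam(n); blobs(P,c["image"],66,85,(420,650,-350,350))
E
```

```text
[ 520.29434125 -292.45821071  153.95435238] [ 1.79977853e+02 -3.66689278e-02  1.71255454e+02] [ 0.21073695 -0.08844232  0.53766656] 54.6520565984049
586 [ 35.  70. 126.] z [71.5 77.  80.8] centre,size,ang [532.8 239.4] [ 25.4 100.6] 169.76
573 [129. 133.   0.] z [72.8 77.1 80.6] centre,size,ang [521.8 167.4] [ 25.5 101.2] 169.88
559 [45. 47. 43.] z [73.  77.4 80.9] centre,size,ang [510.   97.8] [ 25.6 101.3] 169.66
323 [86. 20. 17.] z [71.1 76.7 80.6] centre,size,ang [ 497.1 -289.4] [25.4 58. ] 170.74
688 [109.   4.   0.] z [68.8 76.5 78.5] centre,size,ang [ 522.5 -293.5] [25.7 99.6] 171.03
```

Blue stands at (533, 239.4) with its top at 77 mm, well within tolerance. Red is next.

apply_moves --rows '[[0.055,[0.0005,-0.001,-0.03],[0,0,0]],[0.055,[0.0005,-0.001,-0.06],[0,0,0]],[0.055,[0.0005,-0.001,-0.085],[0,0,0]],[0.055,[0.0005,-0.001,-0.102],[0,0,0]],[0.055,[0.0005,-0.001,-0.112],[0,0,0]],[0.055,[0.0005,-0.001,-0.115],[0,0,0]],[0.045,[0.0005,-0.001,-0.115],[0,0,0]],[0.034,[0.0005,-0.001,-0.115],[0,0,0]],[0.026,[0.0005,-0.001,-0.115],[0,0,0]],[0.02,[0.0005,-0.001,-0.115],[0,0,0]],[0.015,[0.0005,-0.001,-0.115],[0,0,0]],[0.015,[0.0005,-0.001,-0.115],[0,0,0]]]'

```text
time: 22.42
ee_pos: [521.7, -294.2, 40.6]
eef_rot: [-3.141, 0.002, 2.989]
force: [-1.3, 1.4, 7.8]
grip_width: 23.1
```

apply_moves --rows '[[0.015,[0,0,0],[0,0,0]],[0.015,[0,0,0],[0,0,0]]]'

```text
time: 22.58
ee_pos: [521.7, -294.1, 40.6]
eef_rot: [-3.142, 0.002, 2.989]
force: [-0.3, 1.1, 7.5]
grip_width: 23.4
```

apply_moves --rows '[[0.015,[0,0,0.008],[0,0,0]],[0.015,[0,0,0.025],[0,0,0]],[0.015,[0,0,0.05],[0,0,0]],[0.015,[0,0,0.078],[0,0,0]],[0.015,[0,0,0.1],[0,0,0]],[0.015,[0,0,0.112],[0,0,0]],[0.015,[0,0,0.116],[0,0,0]],[0.015,[0,0,0.116],[0,0,0]]]'

```text
time: 23.25
ee_pos: [521.2, -293.9, 156.1]
eef_rot: [3.142, 0.001, 2.989]
force: [-0.1, -0.0, -1.7]
grip_width: 23.2
```

apply_moves --rows '[[0.015,[0,0.009,0],[0,0,0]],[0.015,[0.001,0.028,0],[0,0,0]],[0.015,[0.002,0.055,0],[0,0,0]],[0.015,[0.004,0.087,0],[0,0,0]],[0.015,[0.005,0.122,0],[0,0,-0.4]],[0.015,[0.007,0.158,0],[0,0,-0.8]],[0.015,[0.008,0.194,0],[0,0,-1.4]],[0.015,[0.01,0.23,0],[0,0,-1.4]],[0.015,[0.012,0.263,0],[0,0,-1.4]],[0.015,[0.013,0.286,0],[0,0,-1.4]],[0.015,[0.013,0.3,0],[0,0,-1.4]]]'

```text
time: 24.17
ee_pos: [532.8, 10.0, 153.8]
eef_rot: [-3.141, -0.002, 2.968]
force: [0.7, -0.4, -1.5]
grip_width: 23.6
```

apply_moves --rows '[[0.015,[0,0.009,0],[0,0,0]],[0.015,[0.001,0.028,0],[0,0,0]],[0.015,[0.002,0.055,0],[0,0,0]],[0.015,[0.004,0.087,0],[0,0,0]],[0.015,[0.005,0.122,0],[0,0,0]],[0.015,[0.007,0.158,0],[0,0,0]],[0.015,[0.008,0.194,0],[0,0,0]],[0.015,[0.01,0.23,0],[0,0,0]],[0.015,[0.012,0.263,0],[0,0,0]],[0.015,[0.014,0.286,0],[0,0,0]],[0.015,[0.014,0.298,0],[0,0,0]],[0.015,[0.014,0.303,0],[0,0,0]]]'

```text
time: 25.17
ee_pos: [547.0, 310.5, 154.0]
eef_rot: [-3.14, -0.001, 2.966]
force: [-0.4, -0.4, -0.5]
grip_width: 23.6
```

apply_moves --rows '[[0.015,[0,0,0],[0,0,0]],[0.015,[0,0,0],[0,0,0]],[0.015,[0,0,0],[0,0,0]]]'

```text
time: 25.42
ee_pos: [548.1, 307.0, 155.2]
eef_rot: [-3.141, -0.0, 2.962]
force: [0.8, 0.7, -1.8]
grip_width: 23.4
```

apply_moves --rows '[[0.015,[0,0.001,-0.01],[0,0,0]],[0.015,[0,0.001,-0.03],[0,0,0]],[0.015,[0,0.001,-0.055],[0,0,0]],[0.015,[0,0.001,-0.078],[0,0,0]],[0.015,[0,0.001,-0.093],[0,0,0]],[0.015,[0,0.001,-0.102],[0,0,0]],[0.015,[0,0.001,-0.107],[0,0,0]],[0.015,[0,0.001,-0.11],[0,0,0]],[0.015,[0,0.001,-0.112],[0,0,0]],[0.015,[0,0.001,-0.113],[0,0,0]],[0.015,[0,0.001,-0.114],[0,0,0]]]'

```text
time: 26.33
ee_pos: [548.3, 310.2, 42.0]
eef_rot: [3.141, 0.001, 2.965]
force: [-0.5, 0.2, -1.8]
grip_width: 23.4
```

apply_moves --rows '[[0.015,[0,0,-0.0005],[0,0,0]],[0.015,[0,0,-0.001],[0,0,0]],[0.015,[0,0,-0.0015],[0,0,0]],[0.015,[0,0,-0.0015],[0,0,0]]]'

```text
time: 26.67
ee_pos: [548.0, 310.2, 40.6]
eef_rot: [3.141, 0.0, 2.965]
force: [-4.6, -0.9, 9.9]
grip_width: 23.0
```

Red met the floor at its grip height as well. I'm releasing, going up and moving aside for a clear final look.

apply_moves --rows '[[0.026,[0,0,0.0005],[0,0,0]],[0.032,[0,0,0.0005],[0,0,0]],[0.04,[0,0,0.0005],[0,0,0]],[0.05,[0,0,0.0005],[0,0,0]],[0.055,[0,0,0.0005],[0,0,0]],[0.055,[0,0,0.02],[0,0,0]],[0.055,[0,0,0.05],[0,0,0]],[0.055,[0,0,0.085],[0,0,0]],[0.055,[0,0,0.125],[0,0,0]],[0.055,[0,0,0.165],[0,0,0]],[0.055,[0,0,0.165],[0,0,0]]]'

```text
time: 27.58
ee_pos: [550.9, 311.2, 212.5]
eef_rot: [3.134, 0.006, 2.964]
force: [1.9, 0.7, 0.7]
grip_width: 55.3
```

apply_moves --rows '[[0.055,[-0.1,0.2,0],[0,0,0]],[0.055,[-0.1,0.2,0],[0,0,0]],[0.055,[-0.1,0.2,0],[0,0,0]],[0.055,[-0.1,0.2,0],[0,0,0]],[0.055,[-0.1,0.2,0],[0,0,0]],[0.055,[-0.1,0.2,0],[0,0,0]],[0.055,[-0.1,0.2,0],[0,0,0]],[0.055,[-0.1,0.2,0],[0,0,0]],[0.055,[-0.1,0.2,0],[0,0,0]]]'

```text
time: 28.33
ee_pos: [448.4, 509.2, 204.7]
eef_rot: [-3.141, 0.0, 2.964]
force: [0.7, -0.8, 0.3]
grip_width: 55.2
```

```bash
python3 - <<'E'
from h import *
s=observe(); print(s["ee_pos"],s["force"],s["grip_width"])
for n in("top","side"):
    c,P=cam(n); blobs(P,c["image"],66,85,(420,650,-350,350))
    if n=="side": save("side3",c["image"][90:290,190:390],3)
E
```

```text
[448.40485281 509.15977746 204.65889645] [ 0.68257697 -0.75939001  0.28148062] 55.19329211742044
598 [118.  24.  19.] z [71.9 77.2 81.2] centre,size,ang [545.2 310.5] [ 26.5 100.9] 169.93
583 [ 29.  60. 112.] z [72.6 77.  80.6] centre,size,ang [533.  239.5] [ 26.2 100.9] 169.39
569 [114. 118.   0.] z [72.8 77.1 81. ] centre,size,ang [521.8 167.4] [ 25.5 100.9] 169.69
558 [39. 40. 37.] z [73.3 77.  80.3] centre,size,ang [510.1  97.8] [ 25.4 101.1] 169.64
311 [135.   3.   0.] z [67.6 76.7 79.6] centre,size,ang [548.7 309.7] [29.2 98. ] 171.31
344 [  9.  53. 115.] z [67.4 76.7 79.7] centre,size,ang [537.5 239.5] [28.2 99.2] 169.41
384 [138. 124.   0.] z [67.7 76.8 79.1] centre,size,ang [525.4 166.3] [28.8 99.8] 172.26
413 [17. 15. 16.] z [67.9 76.9 79.3] centre,size,ang [512.8  96.8] [28.1 98.8] 168.59
```

View pics/side3.png

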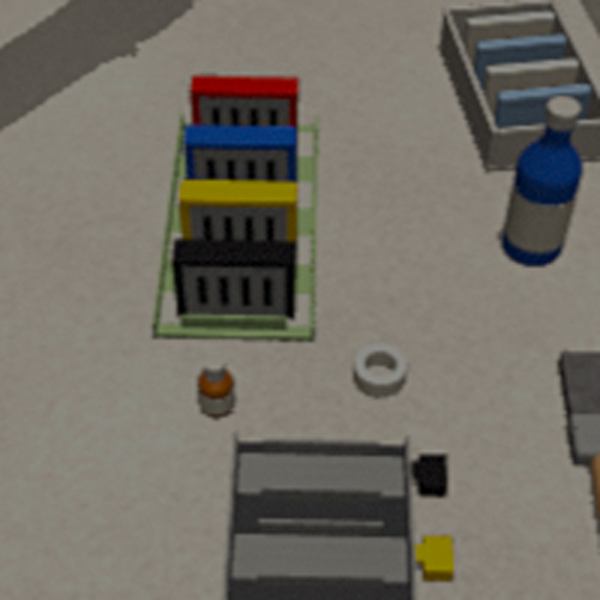

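All four stand level in the stock rack: red, blue, yellow and black from +y to −y, at crop x about 240, y 85–250. All the tops are at about 77 mm and the centres are within about 3 mm of the slots. The arm is clear.

```bash
python3 -c "from h import *; print(hand_in())"
```

```text
the job is handed in; nothing more can be done
None
```

I moved all four cassettes to the stock rack in reversed order and handed the job in at about 28 s of robot time. From left (+y) to right the row was black, yellow, blue, red; it is now red, blue, yellow, black.

- **Set-down:** each cassette met the slot floor at the same tool height at which I had gripped it. The contact force was about 9 to 17 N, and I released each one before lifting away.
- **Position:** in the last camera check, all tops read about 77 mm (76 mm expected). The centres lie within about 3 mm of the slot centres, and the cassettes line up with the rack to within about 2.5°.
- **Disagreements:** the two cameras differ by up to 4.5 mm across the row (rack x), well inside the 16 mm allowed. Nothing failed.
- **Arm:** it ended clear of everything at about (448, 509, 205) mm, and the measured forces there were only about 1 N.

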